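# Shut and latch the glass door of the lens cabinet

### The job

Close up the lens cabinet: flip the stay's release lever over towards the robot so that the pawl lets the glass door down, gently lower the door until it is fully shut, and then turn the brass turnbutton until it points squarely across the door's frame to secure it. Leave the release lever flipped over, and do not disturb the things in the cabinet or around it.

Things in the scene. Friction and masses are not known exactly. Their poses are not given: they have to be found in the camera images.
- cabinet: Low oak display cabinet, fixed, 250 (x) x 260 (y) x 120 mm high, open at the top, where a glass swing door in an oak frame lies over it. Origin: centre of its underside, on the table. Its x axis points from the front (robot side) to the back, y to its left, z up; its yaw varies. In this frame: front rail (fixed) x -125 to -85 mm, top at z 134; the door's hinge line runs along y at x 120, z 120; the shut door covers x -83 to 120, z 120 to 134. Side walls at y -130 and +130.
- door (a joint): Angle of the glass door in rad, 0 = fully shut (flat on the cabinet), growing as its front edge swings up and back; starts at about 0.9 to 1.15. The hinge is stiff: the door stays where it is left and takes about 1.5 to 5 N at its front edge to lower. While the pawl is engaged a lug on the door's steel quadrant comes to rest on the pawl at about 0.75 to 0.8 rad and the door goes no lower. Lower it slower than about 1.5 rad/s (no slamming).
- door_hinge (a point): Middle of the door's hinge line; x points along the cabinet's x when the door is shut and turns with the door.
- door_edge (a point): Point on the upper (outer) face of the door's 40 mm wide front frame rail, at mid width, 185 mm from the hinge line and 18 mm behind the door's front edge. The door is 14 mm thick and 260 mm wide; its upper face lies 14 mm from the hinge plane. Pressing this rail, e.g. 60 mm to the right (-y) of this point where the turnbutton is out of the way, lowers the door.
- pawl (a joint): Angle of the pawl and its release lever in rad: 0 = engaged, lever upright; grows to its stop at 0.95 as the lever's top is flipped towards the cabinet's front (-x, the robot side). The door is free from about 0.45; flip it past 0.65. Stays where it is left; needs about 2 N at the tip.
- lever_tip (a point): Centre of the top end of the steel release lever, outside the cabinet's right (-y) side near the back: an upright blade 12 mm (x) x 20 mm (y), 105 mm long from pivot to tip, its middle 72 mm out from the cabinet's side wall; tip at z 165 mm when upright. A bearing post 72 mm tall stands inboard of it, 14 to 26 mm nearer the cabinet than the blade's middle.
- lever_pivot (a point): Lever's pivot, 60 mm above the table at cabinet x +60; the axis runs along the cabinet's y.
- turnbutton (a joint): Angle of the brass turnbutton about its upright pivot, rad: 0 = lying along the front rail and pointing left (+y of the cabinet), growing clockwise seen from above; 1.571 = pointing straight back (+x of the cabinet) across the door's frame. Starts at -0.3 to 0.1; stops at -0.5 and 2.3; stays where it is left, about 1 to 2 N at the stud. Turned in over an unshut door it keeps the door from shutting.
- button_stud (a point): Centre of the top of the round upright finger stud (16 mm diameter, free height 32 mm above the bar, top 178 mm above the table) near the turnbutton's long end, 55 mm from the pivot. The bar is 90 x 18 x 9 mm, upper face 146 mm above the table, reaching 68 mm from the pivot on the stud's side and 22 mm on the other.
- button_pivot (a point): On the turnbutton's pivot axis at the bar's upper face, over the front rail, cabinet x -108, y 0.
- camera_plate: Aluminium camera plate 100 x 45 x 14 mm, loose in the cabinet; bystander. Origin: underside.
- dish: White ceramic dish with lens caps, 84 mm across, 28 mm high, loose in the cabinet; bystander. Origin: underside.
- zoom_lens: Black zoom lens lying on its side, 121 mm long, 66 mm diameter, loose in the cabinet; bystander. Origin: underside.
- filter_box: Plastic filter wallet box 120 x 85 x 32 mm on the table; bystander. Origin: underside.
- lens_hood: Black plastic lens hood, 92 mm across, 45 mm high, on the table; bystander. Origin: underside.
- notebooks: Two notebooks stacked, 150 x 110 x 29 mm, on the table; bystander. Origin: underside.
- mug: Ceramic mug 80 mm across, 90 mm high, on the table; bystander. Origin: underside.
- tripod_head: Ball head 60 mm across, 76 mm high, on the table; bystander. Origin: underside.

How it is judged (in metres and radians):
On the way, in this order (a step that is already met when the one before it is completed fails the run):
1. the release lever is flipped over towards the robot (past 0.6 rad) (value of joint pawl above 0.6 rad), for 0.2 s.
2. the glass door is fully shut (value of joint door below 0.03 rad), for 0.2 s.
3. the turnbutton points across the door's frame (value of joint turnbutton between 1.32 and 1.82 rad), for 0.2 s.
At the end, for the whole second after the job is handed in: The door is fully shut (within 0.03 rad), the turnbutton points squarely across the door's frame (within 0.25 rad) and is at rest, and the release lever is still flipped over (past 0.55 rad) (all of step 3 and value of joint door below 0.03 rad and value of joint pawl above 0.55 rad and velocity of joint turnbutton between -0.05 and 0.05 rad/s); the robot touches nothing.
It fails at once if the door is slammed (lowered faster than 1.5 rad/s) (velocity of joint door below -1.5 rad/s).
It fails at once if a bystander is moved more than 30 mm (distance of any of camera_plate, dish, zoom_lens, filter_box, lens_hood, notebooks, mug, tripod_head from where it was at the start of the episode above 0.03 m).
It also fails if it takes over 67 s, if anything falls off the work surface, if the arm or the gripper's body presses on something with over 40 N, if the wrist force passes 120 N, or if a joint passes its speed limit or range.

### The arm

A 6-joint arm with a two-finger parallel gripper is mounted at the origin on the work surface. World frame = base frame: x ahead of the robot, y to its left, z up, the work surface at z = 0. Lengths are in mm, angles in rad, forces in N, time in s.
With the tool pointing down it reaches from about 300 to 875 mm from the base axis. Payload 6.4 kg.
Tool frame: the origin (TCP) lies at the very end of the fingers, on their centre line; the grasp point (between the pads) lies 19 mm behind it (bot.hold_point_z is the distance from the TCP to the grasp point, in mm); z points along the fingers, y is the direction in which the jaws open and shut (so a half turn about z gives the same grasp; the last joint's range is limited). The gripper opens to 88 mm and grips with 3 to 60 N. Pads are 18 mm wide; open, the fingers measure 123 mm over their backs; the gripper's body (75 mm by 187 mm) begins 45 mm behind the grasp point.
Start: joints at [-1.311, 0.181, 1.607, -0, 1.354, -0.206], TCP at [258.272, -513.748, 238.714] pointing down, gripper open.
Joint ranges: [-2.99, 2.99], [-0.89, 2.07], [0.3, 2.58], [-1.14, 4.28], [0, 2.63], [-3.12, 3.12]. Speed limits (rad/s): [2.57, 2.57, 3.01, 3.14, 3.14, 3.14].

### API

Orientations are given as a unit quaternion [x, y, z, w].
In Python, from workcell import read_state, cams, bot gives the robot as it stands.
- The arm moves only by the tool arm_command, never from a script. Its argument "rows" is a list of rows, each a list of 6 numbers: the shift along the tool's x, y, z in m, then the turn, a rotation vector about the tool's x, y, z in rad. In form: [[dx, dy, dz, ax, ay, az], ...]. A call has 1 to 20 rows; each row shifts and turns the pose as measured when the row begins, along the tool's axes as they then stand; what a row does not reach is not made up. A row lasts 1/10 s, in which the tool goes at most 50 mm and 8.59 degrees, less where a joint would pass 70% of its speed; a pose out of reach is approached as far as the arm can. A call is refused whole if a number of a shift passes 0.05 or a number of a turn 0.15, either way. A call with a gripper value outside its range is refused whole. "fingers" is the closure in counts, from 0 (fully open) to 255 (shut), set as the call begins (left out, the last holds). The fingers move at their own pace and stop on an object; "force" is the grip in N (left out, the last holds). Time passes only in rows, so rows that do not move let the fingers close. It gives the time, the measured TCP pose, the force and the opening at its end, in the units of the state.
- read_state(): the state, without advancing time (a new reading comes with each control period).
- cams.camera(name): name is "scene" or "top"; returns (picture, depth): 400x640x3 uint8, red, green, blue; 400x640 float32, mm along the optical axis (not along the pixel's ray), 0 where there is no reading.
- cams.get_calibration(name): a dict with "fx", "fy", "cx", "cy" (pixels), "k1" (the pictures are not rectified: a ray, as slopes to the right and down, at radius r is drawn at 1 + k1 r^2 times it, then the intrinsics apply), "R" (3x3) and "t" (3): a world point X has camera coordinates R X + t. Camera axes: x right, y down, z forward; pixel columns grow to the right and rows downward; lengths in mm; the calibration is good to about 2 mm. A picture is of the moment at which its call begins. get_calibration takes no time and is no camera call.
- bot.hand_in(): hands the job in, once; it reports no verdict.
The state is a dict: "time": time; "joints": joint angles; "dq": joint speeds; "joint_torque": joint torques, N m; "ee_pos": TCP position; "ee_rot": TCP orientation; "force": force on the tool from outside, world axes, zero at the start; "wrist_torque": the same for the moment, N m; "gripper_width": finger opening in mm.
Only numpy, scipy, OpenCV 4.12 (cv2) and the standard library are available. Lean on these libraries where they do the work, as an engineer would, in place of code of your own. Each camera call takes 0.05 s, during which the arm holds its last target.

## Working session

There is one attempt and no reset: what is moved stays moved. The work goes in short steps, Python scripts to look and compute and a tool call to move; the robot and the scene stay as the last step left them, time stands still between calls to the robot, and variables do not carry over. Pictures are saved under pics/ and viewed, and the job is handed in when it is done.

Besides the shell and the picture viewer there is one more tool, called after "Request:" as name(argument=value, ...), one argument or row to a line, values as JSON. arm_command: Moves the arm, as the interface text tells. Its arguments: {"type":"object","properties":{"rows":{"type":"array","items":{"type":"array","items":{"type":"number"}}},"fingers":{"type":"number"},"force":{"type":"number"}},"required":["rows"]}

```bash
ls; mkdir -p pics; python3 - <<'E'
from workcell import read_state, cams, bot
import cv2,numpy as np
print(read_state())
for n in("scene","top"):
    p,d=cams.camera(n); cv2.imwrite(f"pics/{n}0.png",p[:,:,::-1]); np.save(f"pics/{n}0.npy",d); print(n,cams.get_calibration(n))
E
```

```text
pics
{'time': 0.0, 'joints': array([-1.31129631e+00,  1.81523782e-01,  1.60800002e+00,  1.56971298e-05,
        1.35378691e+00, -2.06322335e-01]), 'dq': array([ 0.00072954, -0.00077182,  0.00016295,  0.00134731, -0.00049189,
       -0.0003131 ]), 'joint_torque': array([-5.55706101e-04, -4.33873236e+01, -3.41846073e+01,  7.01271929e-02,
        3.84596467e-02, -1.46034336e-04]), 'ee_pos': array([ 258.13534857, -513.20792143,  237.82369702]), 'ee_rot': array([ 9.72998620e-01,  2.30809332e-01, -1.51775922e-05, -8.58929749e-04]), 'force': array([-0.82662258, -0.33914436,  0.16839404]), 'wrist_torque': array([ 0.0083753 , -0.04030291, -0.02168715]), 'gripper_width': 88.20597072336575}
scene {'fx': 509.8116115993827, 'fy': 509.8116115993827, 'cx': 319.6901119262275, 'cy': 205.78254836409397, 'k1': 0.01334491914987067, 'R': array([[ 0.95742736, -0.28858176,  0.00730923],
       [-0.18704332, -0.63944161, -0.74574072],
       [ 0.21988099,  0.71262542, -0.66619619]]), 't': array([-503.58234534,  167.34732877, 1809.72478989])}
top {'fx': 473.8932039591428, 'fy': 473.8932039591428, 'cx': 319.828253943525, 'cy': 201.759879774635, 'k1': -0.015132199201416925, 'R': array([[-0.07474558, -0.99718557,  0.00583449],
       [-0.97294564,  0.0716435 , -0.21964513],
       [ 0.21860895, -0.02209414, -0.97556239]]), 't': array([ -11.69164447,  524.59682958, 1641.21210704])}
```

View pics/scene0.png

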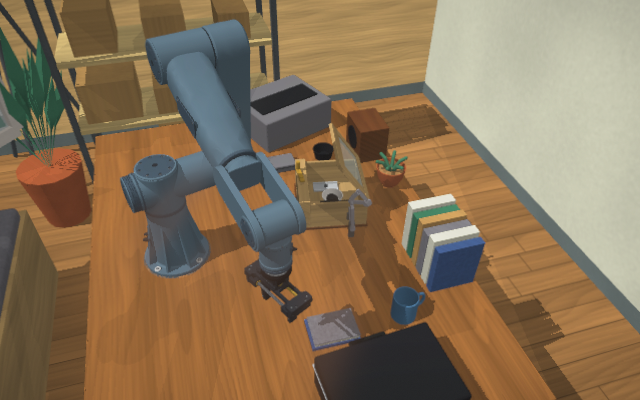

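View pics/top0.png

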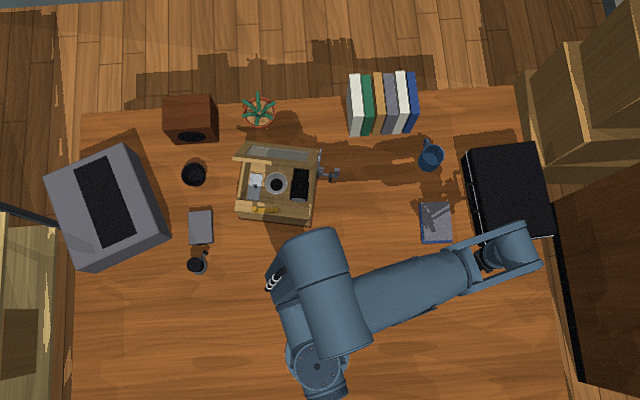

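The top view shows the cabinet around (275,185), the lever at about (333,173) and the turnbutton near (262,210). Next I'll enlarge both views.

```bash
cat > h.py <<'E'
import numpy as np,cv2
from workcell import read_state,cams,bot
from scipy.spatial.transform import Rotation as Rn
def K(c): return np.array([[c['fx'],0,c['cx']],[0,c['fy'],c['cy']],[0,0,1]])
def D(c): return np.array([c['k1'],0,0,0,0.])
def pt(c,u,v,d):
    x=cv2.undistortPoints(np.array([[[u,v]]],float),K(c),D(c))[0,0]
    return c['R'].T@(np.array([x[0]*d,x[1]*d,d])-c['t'])
def onz(c,u,v,z):
    x=cv2.undistortPoints(np.array([[[u,v]]],float),K(c),D(c))[0,0]
    r=c['R'].T@np.array([x[0],x[1],1]); o=-c['R'].T@c['t']; return o+r*(z-o[2])/r[2]
def proj(c,X): return cv2.projectPoints(np.array(X,float).reshape(-1,1,3),cv2.Rodrigues(c['R'])[0],c['t'],K(c),D(c))[0][:,0]
def cloud(c,d):
    v,u=np.mgrid[:d.shape[0],:d.shape[1]]
    x=cv2.undistortPoints(np.stack([u,v],-1).reshape(-1,1,2).astype(float),K(c),D(c))[:,0]
    X=np.c_[x,np.ones(len(x))]*d.reshape(-1,1)-c['t']
    return (X@c['R']).reshape(*d.shape,3)
def snap(n,name,box=None,s=1):
    p,d=cams.camera(n); im=p[:,:,::-1]
    if box: im=im[box[1]:box[3],box[0]:box[2]]
    cv2.imwrite(f"pics/{name}.png",cv2.resize(im,None,fx=s,fy=s,interpolation=cv2.INTER_CUBIC)); return p,d
E
python3 - <<'E'
from h import *
a=cv2.imread("pics/top0.png")[135:235,220:350]; cv2.imwrite("pics/t1.png",cv2.resize(a,None,fx=6,fy=6,interpolation=2))
a=cv2.imread("pics/scene0.png")[115:245,280:400]; cv2.imwrite("pics/s1.png",cv2.resize(a,None,fx=4.6,fy=4.6,interpolation=2))
E
```

```text
(no output)
```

View pics/t1.png

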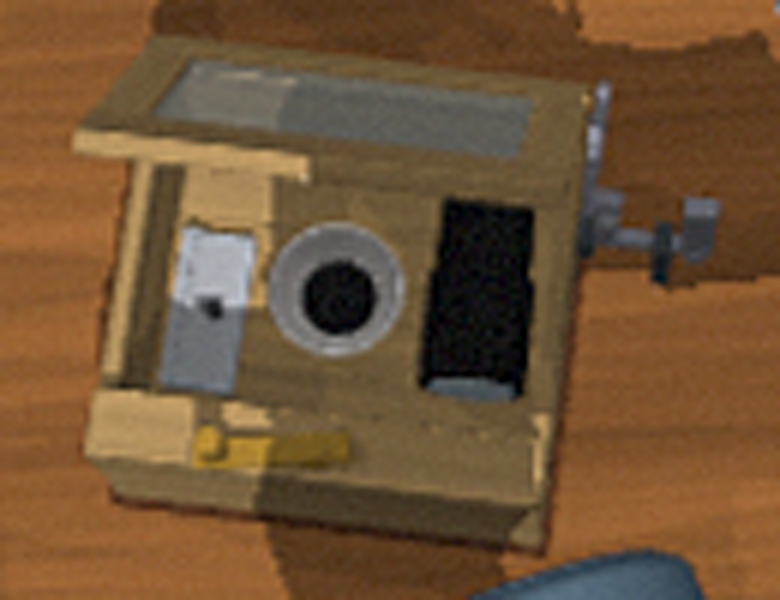

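View pics/s1.png

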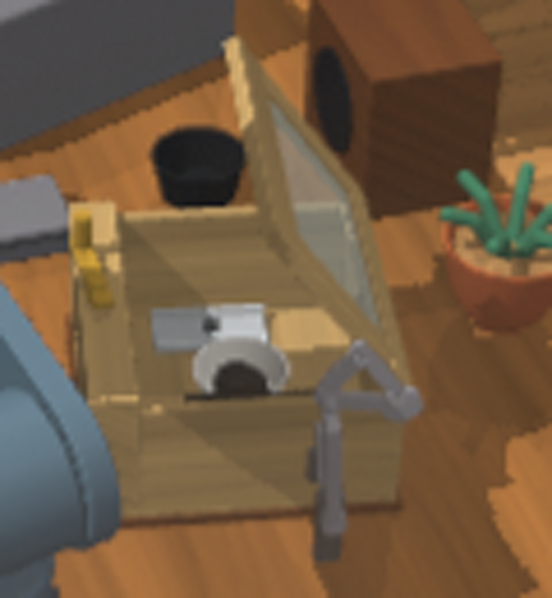

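```bash
python3 - <<'E'
from h import *
c=cams.get_calibration("top"); d=np.load("pics/top0.npy"); X=cloud(c,d)
for n,(u,v) in dict(fl=(88,457),fr=(530,512),bl=(95,392),).items():
    u=u/6+220-.5;v=v/6+135-.5; print(n,u,v,onz(c,u,v,134).round())
for n,(u,v) in dict(stud=(208,440),tip=(704,208),pivend=(345,448),railr=(480,480),raill=(140,430),dooredgeL=(110,135),doorR=(575,175)).items():
    u=u/6+220-.5;v=v/6+135-.5; print(n,round(u),round(v),X[int(round(v)),int(round(u))].round())
m=(abs(X[...,2]-134)<5); m[:190]=0;m[235:]=0;m[:,:225]=0;m[:,325:]=0
P=X[m][:,:2]; r=cv2.minAreaRect(P.astype(np.float32)); print(len(P),np.median(X[m][:,2]),r,cv2.boxPoints(r))
E
```

```text
fl 234.16666666666666 210.66666666666669 [496. 245. 134.]
fr 307.8333333333333 219.83333333333331 [446.  -4. 134.]
bl 235.33333333333334 199.83333333333331 [533. 239. 134.]
stud 254 208 [490. 171. 179.]
tip 337 169 [ 609. -115.  163.]
pivend 277 209 [489.  98. 144.]
railr 300 214 [467.  22. 136.]
raill 243 206 [510. 214. 135.]
dooredgeL 238 157 [633. 201. 292.]
doorR 315 164 [645. -42. 123.]
622 134.09586893002677 ((503.68621826171875, 114.98591613769531), (260.9160461425781, 75.1558837890625), 81.38306427001953) [[446.98624   -8.369301]
 [521.29376  -19.629723]
 [560.3862   238.34113 ]
 [486.07867  249.60156 ]]
```

```bash
python3 - <<'E'
from h import *
c=cams.get_calibration("top"); d=np.load("pics/top0.npy"); X=cloud(c,d)
F=[]
for u in range(238,308):
    v=[v for v in range(195,226) if abs(X[v,u,2]-134)<6]
    if v: F.append(onz(c,u,max(v)+.5,134)[:2])
F=np.array(F)
l=cv2.fitLine(F.astype(np.float32),cv2.DIST_HUBER,0,.01,.01).ravel(); print(l,np.arctan2(-l[0],l[1]))
L=[]
for v in range(170,210):
    u=[u for u in range(225,260) if abs(X[v,u,2]-120)<4 or abs(X[v,u,2]-134)<4]
    if u: L.append((*onz(c,min(u)-.5,v,np.median(X[v,min(u),2]))[:2],X[v,min(u),2]))
L=np.array(L);print(L[::4].round())
l2=cv2.fitLine(L[:,:2].astype(np.float32),cv2.DIST_HUBER,0,.01,.01).ravel(); print(l2,np.arctan2(l2[1],l2[0]))
R=[]
for v in range(205,222):
    u=[u for u in range(290,325) if abs(X[v,u,2]-134)<6]
    if u: R.append(onz(c,max(u)+.5,v,134))
R=np.array(R);print(R.round())
E
```

```text
[1.97350338e-01 9.80333030e-01 4.70706329e+02 1.13661766e+02] -0.19865438
[[643. 220. 120.]
 [628. 224. 120.]
 [613. 224. 121.]
 [599. 228. 122.]
 [586. 233. 117.]
 [572. 233. 116.]
 [557. 237. 120.]
 [544. 241. 118.]
 [526. 242. 135.]
 [512. 246. 136.]]
[ 9.8179507e-01 -1.8994324e-01  5.7182465e+02  2.3336234e+02] -0.19110434
[[497.  35. 134.]
 [491.   8. 134.]
 [486. -12. 134.]
 [482. -15. 134.]
 [479. -15. 134.]
 [476. -11. 134.]
 [472. -11. 134.]
 [469. -11. 134.]
 [465. -11. 134.]
 [462. -10. 134.]
 [458. -10. 134.]
 [455. -10. 134.]
 [452.  -6. 134.]
 [448.  -6. 134.]]
```

```bash
cat >> h.py <<'E'
yaw=-0.197; ex=np.array([np.cos(yaw),np.sin(yaw),0]); ey=np.array([-np.sin(yaw),np.cos(yaw),0]); C0=np.array([595.,96.4,0])
def W(x,y,z): return C0+x*ex+y*ey+np.array([0,0,z])
def Lc(p): p=np.asarray(p)-C0; return np.stack([p@ex,p@ey,p[...,2]],-1)
def doorpt(r,y,h,a): return W(120-r*np.cos(a)+h*np.sin(a)*1, y, 120+r*np.sin(a)+h*np.cos(a))
E
python3 - <<'E'
from h import *
for n,f in (("top","pics/top0"),("scene","pics/scene0")):
    c=cams.get_calibration(n); im=cv2.imread(f+".png")
    pts=[W(-125,s*130,134) for s in(-1,1)]+[W(60,-202,165),W(60,-202,60),W(-108,0,146),W(-108+55*np.sin(-.18),55*np.cos(.18),178)]
    col=[(0,0,255)]*6
    for a in (.9,1.0,1.1): pts+=[doorpt(203,s*130,14,a) for s in(-1,1)]; col+=[[(255,0,0),(0,255,0),(255,255,0)][int(round((a-.9)*10))]]*2
    uv=proj(c,pts); b=(220,135) if n=="top" else (280,115)
    s=6
    z=im[b[1]:b[1]+130,b[0]:b[0]+130]; z=cv2.resize(z,None,fx=s,fy=s,interpolation=2)[:600]
    for p,k in zip(uv,col): cv2.circle(z,tuple(int(q) for q in (p-b+.5)*s),4,k,1)
    cv2.imwrite(f"pics/chk_{n}.png",z)
c=cams.get_calibration("top"); d=np.load("pics/top0.npy"); X=cloud(c,d)
for nm,(u0,u1,v0,v1) in dict(books=(345,422,65,140),mug=(415,447,132,175)).items():
    P=X[v0:v1,u0:u1].reshape(-1,3); P=P[P[:,2]>30]; print(nm,P.min(0).round(),P.max(0).round())
E
```

```text
books [ 151. -417.   30.] [ 946.  -13. 1716.]
mug [ 151. -509.   30.] [ 733.  -13. 1716.]
```

View pics/chk_top.png

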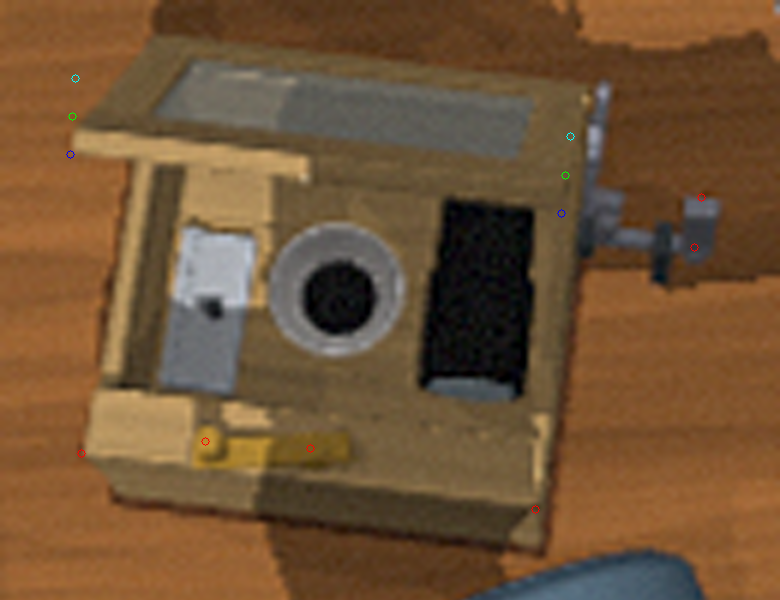

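View pics/chk_scene.png

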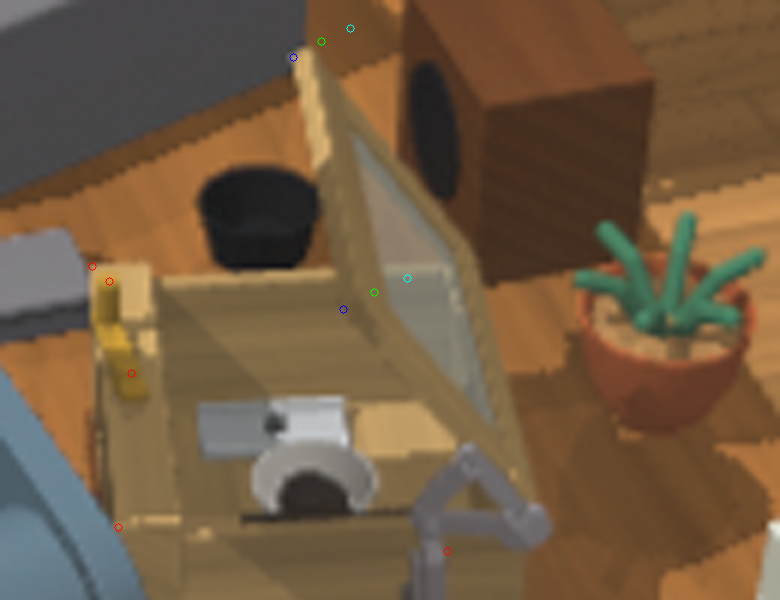

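```bash
python3 - <<'E'
from h import *
c=cams.get_calibration("top"); d=np.load("pics/top0.npy"); X=cloud(c,d)
for nm,(u0,u1,v0,v1) in dict(books=(345,422,65,140),mug=(415,447,132,175)).items():
    P=X[v0:v1,u0:u1].reshape(-1,3); P=P[(P[:,2]>40)&(P[:,2]<300)&(P[:,0]>400)]; print(nm,np.percentile(P,1,0).round(),np.percentile(P,99,0).round())
R=Rn.from_quat(read_state()['ee_rot']).as_matrix(); print(R.round(3)); p=read_state()['ee_pos']
for t in (W(110,-202,240),): print(t.round(), R.T@(t-p))
E
```

```text
books [ 779. -412.   47.] [ 939. -181.  209.]
mug [ 622. -508.   41.] [ 732. -430.   96.]
[[ 0.893  0.449 -0.   ]
 [ 0.449 -0.893  0.001]
 [ 0.    -0.001 -1.   ]]
[ 663. -123.  240.] [ 537.19383476 -166.48168208   -1.64225561]
```

Request:
arm_command(
  rows=[
    [0,0,0,0,0,-0.13],
    [0,0,0,0,0,-0.13],
    [0,0,0,0,0,-0.13],
    [0,0,0,0,0,-0.13],
    [0,0,0,0,0,-0.13],
    [0,0,0,0,0,-0.13],
    [0,0,0,0,0,-0.13],
  ],
  fingers=255,
  force=20,
)

```text
time: 0.8
ee_pos: [257.6, -510.9, 234.0]
ee_rot: [0.761, 0.648, 0.002, -0.004]
force: [0.3, 0.2, -0.6]
gripper_width: 34.2
```

```bash
cat >> h.py <<'E'
def st(t=None):
    s=read_state(); R=Rn.from_quat(s['ee_rot']).as_matrix()
    print('t',round(float(s['time']),2),'p',s['ee_pos'].round(1),'loc',Lc(s['ee_pos']).round(1),'F',s['force'].round(1),'w',round(float(s['gripper_width']),1),'q',s['joints'].round(2))
    ang=np.arctan2(R[:,1]@ey,R[:,1]@ex); print('tooly vs ex',ang.round(3),'z',R[:,2].round(3))
    if t is not None: print('tool shift',(R.T@(t-s['ee_pos'])).round(1))
E
python3 -c "
from h import *
st(W(110,-204,240))"
```

```text
t 0.8 p [ 257.6 -510.9  234. ] loc [-212.  -661.6  234. ] F [ 0.3  0.2 -0.6] w 34.2 q [-1.31  0.18  1.61  0.    1.35 -1.15]
tooly vs ex 0.037 z [-0.002  0.009 -1.   ]
tool shift [445.5 338.6  -3.5]
```

Request:
arm_command(
  rows=[
    [0.037,0.028,-0.002,0,0,0.03],
    [0.037,0.028,-0.002,0,0,0],
    [0.037,0.028,-0.002,0,0,0],
    [0.037,0.028,-0.002,0,0,0],
    [0.037,0.028,-0.002,0,0,0],
    [0.037,0.028,-0.002,0,0,0],
    [0.037,0.028,-0.002,0,0,0],
    [0.037,0.028,-0.002,0,0,0],
    [0.037,0.028,-0.002,0,0,0],
    [0.037,0.028,-0.002,0,0,0],
  ],
)

```text
time: 1.8
ee_pos: [607.5, -190.5, 251.8]
ee_rot: [0.773, 0.634, 0.001, -0.007]
force: [0.6, -1.6, 0.5]
gripper_width: 0.6
```

```bash
python3 -c "
from h import *
st(W(110,-204,240))"
```

```text
t 1.8 p [ 607.5 -190.5  251.8] loc [  68.4 -278.9  251.8] F [ 0.6 -1.6  0.5] w 0.6 q [-0.49  0.31  1.42  0.01  1.42 -0.3 ]
tooly vs ex 0.0 z [-0.008  0.013 -1.   ]
tool shift [74.8 41.7 12.2]
```

Request:
arm_command(
  rows=[
    [0.02,0.02,0.005,0,0,0],
    [0.025,0.02,0.005,0,0,0],
    [0.025,0.004,0.005,0,0,0],
    [0.005,0,0,0,0,0],
    [0,0,0,0,0,0],
  ],
)

```text
time: 2.3
ee_pos: [669.8, -116.2, 233.7]
ee_rot: [0.77, 0.637, 0.001, -0.009]
force: [0.1, -0.3, 0.2]
gripper_width: 0.5
```

```bash
python3 -c "
from h import *
st(W(110,-204,140))
snap('top','t2',(220,100,380,220),5); snap('scene','s2',(280,80,440,220),5)"
```

```text
t 2.3 p [ 669.8 -116.2  233.7] loc [ 115.  -193.8  233.7] F [ 0.1 -0.3  0.2] w 0.5 q [-0.35  0.42  1.31  0.01  1.42 -0.16]
tooly vs ex 0.009 z [-0.011  0.015 -1.   ]
tool shift [-11.3  -3.8  93.6]
```

View pics/s2.png

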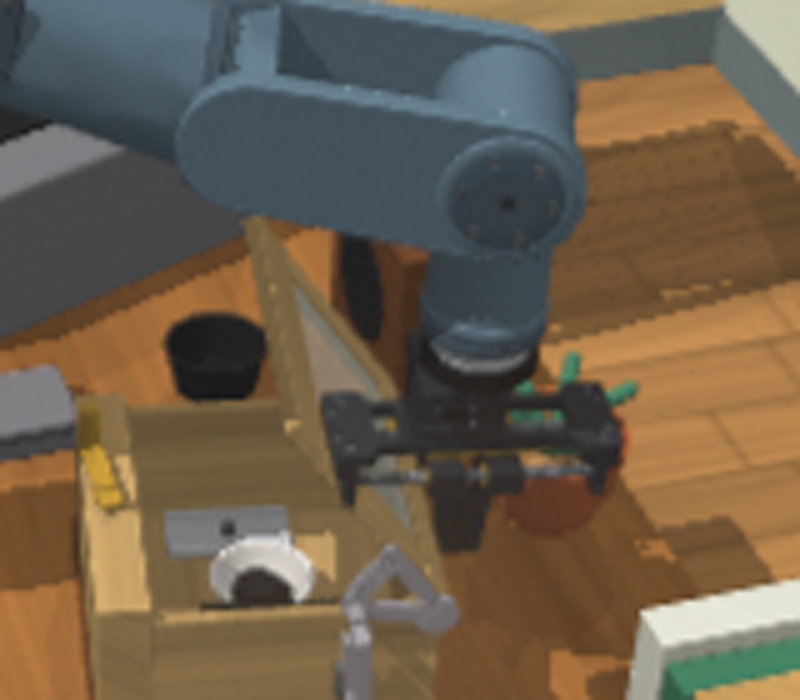

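View pics/t2.png

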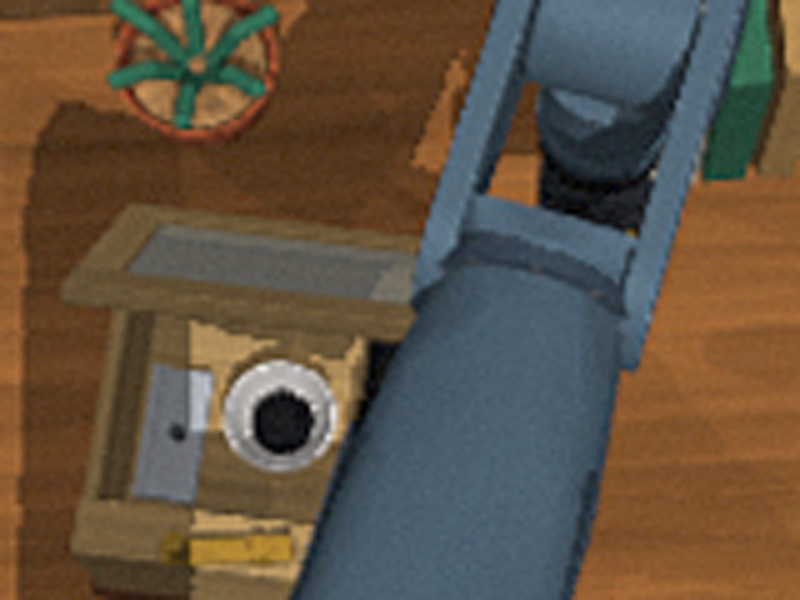

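Request:
arm_command(
  rows=[
    [-0.012,-0.003,0,0,0,0],
    [0,0,0.025,0,0,0],
    [0,0,0.03,0,0,0],
    [0,0,0.025,0,0,0],
    [0,0,0.01,0,0,0],
    [0,0,0,0,0,0],
  ],
)

```text
time: 3.0
ee_pos: [660.7, -140.6, 146.1]
ee_rot: [0.774, 0.633, 0.001, -0.005]
force: [0.1, 0.2, -0.1]
gripper_width: 0.7
```

```bash
python3 -c "
from h import *
st(W(110,-204,140))
snap('scene','s3',(280,80,440,260),4)"
```

```text
t 3.0 p [ 660.7 -140.6  146.1] loc [ 110.8 -219.6  146.1] F [ 0.1  0.2 -0.1] w 0.7 q [-0.39  0.49  1.4   0.01  1.26 -0.19]
tooly vs ex -0.004 z [-0.005  0.009 -1.   ]
tool shift [15.5 -0.8  6.2]
```

View pics/s3.png

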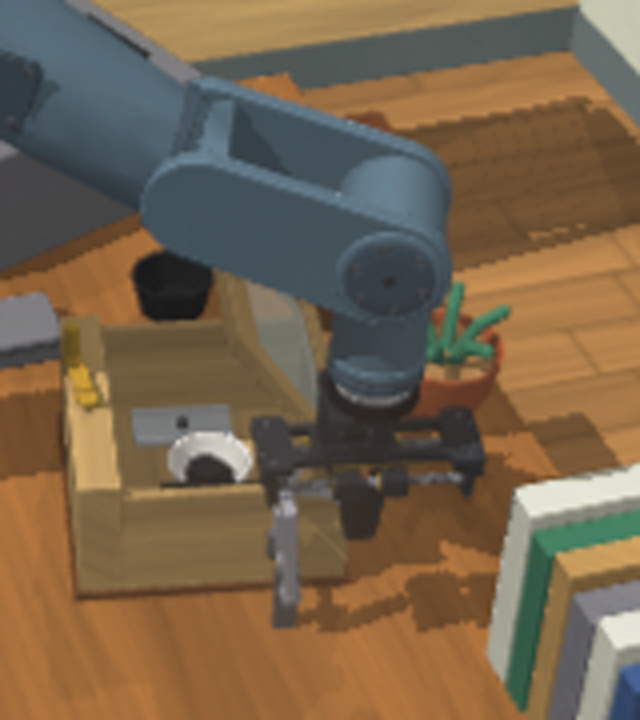

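Request:
arm_command(
  rows=[
    [0.008,-0.01,0.006,0,0,0],
    [0.008,-0.01,0.005,0,0,0],
    [0,-0.012,0.002,0,0,0],
    [0,-0.012,0.003,0,0,0],
    [0,-0.012,0.005,0,0,0],
    [0,-0.01,0.005,0,0,0],
  ],
)

```text
time: 3.65
ee_pos: [604.1, -114.6, 131.8]
ee_rot: [0.775, 0.632, 0.006, 0.005]
force: [1.1, -0.7, 2.1]
gripper_width: 1.0
```

```bash
python3 -c "
from h import *
st(W(18,-204,118))
snap('scene','s4',(280,80,440,260),4)"
```

```text
t 3.65 p [ 604.1 -114.6  131.8] loc [  50.2 -205.2  131.8] F [ 1.1 -0.7  2.1] w 1.0 q [-0.38  0.37  1.6   0.01  1.16 -0.18]
tooly vs ex -0.005 z [ 0.016  0.001 -1.   ]
tool shift [  1.  -32.4  13.3]
```

View pics/s4.png

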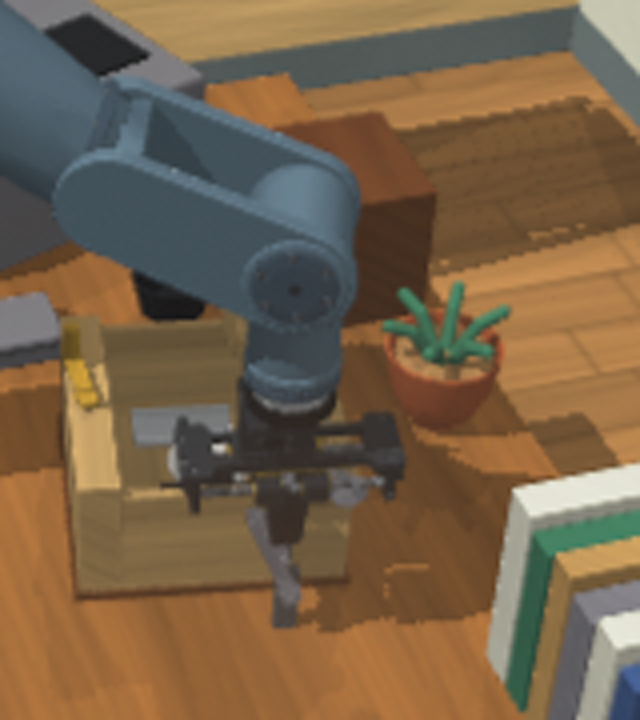

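The lever, at about (270,560) in the crop, is tilting forward, with the finger still behind it. I'll keep pushing.

Request:
arm_command(
  rows=[
    [0,-0.01,0.006,0,0,0],
    [0,-0.01,0.007,0,0,0],
    [0,-0.01,0.006,0,0,0],
    [0,-0.01,0.002,0,0,0],
    [0,0,0,0,0,0],
  ],
)

```text
time: 4.2
ee_pos: [565.0, -106.5, 113.4]
ee_rot: [0.774, 0.633, 0.009, 0.008]
force: [0.6, -1.2, 0.1]
gripper_width: -0.1
```

```bash
python3 -c "
from h import *
st(W(18,-204,118))
snap('scene','s5',(280,80,440,260),4)"
```

```text
t 4.2 p [ 565.  -106.5  113.4] loc [  10.3 -204.8  113.4] F [ 0.6 -1.2  0.1] w -0.1 q [-0.4   0.31  1.73  0.01  1.09 -0.2 ]
tooly vs ex -0.004 z [ 0.024 -0.002 -1.   ]
tool shift [ 0.9  7.8 -4.5]
```

View pics/s5.png

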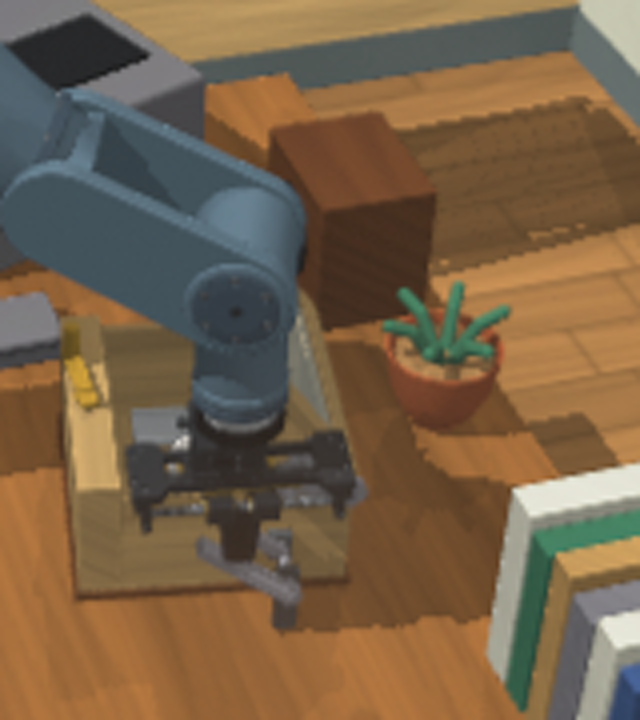

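Request:
arm_command(
  rows=[
    [0,0.008,0,0,0,0],
    [0,0.004,-0.02,0,0,0],
    [0,0,-0.04,0,0,0],
    [0,0,-0.045,0,0,0],
    [0,0,-0.045,0,0,0],
    [0,0,-0.045,0,0,0],
    [0,0,-0.04,0,0,0],
    [0,0,-0.02,0,0,0],
    [0,0,0,0,0,0],
  ],
)

```text
time: 5.15
ee_pos: [575.1, -109.6, 377.8]
ee_rot: [0.775, 0.632, 0.007, 0.006]
force: [-0.0, 0.4, 0.6]
gripper_width: 0.6
```

```bash
python3 -c "
from h import *
st(W(60,-60,360))
p,d=snap('scene','s6',(270,80,430,260),4); np.save('pics/s6.npy',d)
p,d=snap('top','t6',(220,115,380,235),5); np.save('pics/t6.npy',d)"
```

```text
t 5.15 p [ 575.1 -109.6  377.8] loc [  20.8 -205.9  377.8] F [-0.   0.4  0.6] w 0.6 q [-0.39  0.11  1.41  0.01  1.6  -0.19]
tooly vs ex -0.005 z [ 0.018  0.    -1.   ]
tool shift [146.   38.2  19.1]
```

View pics/s6.png

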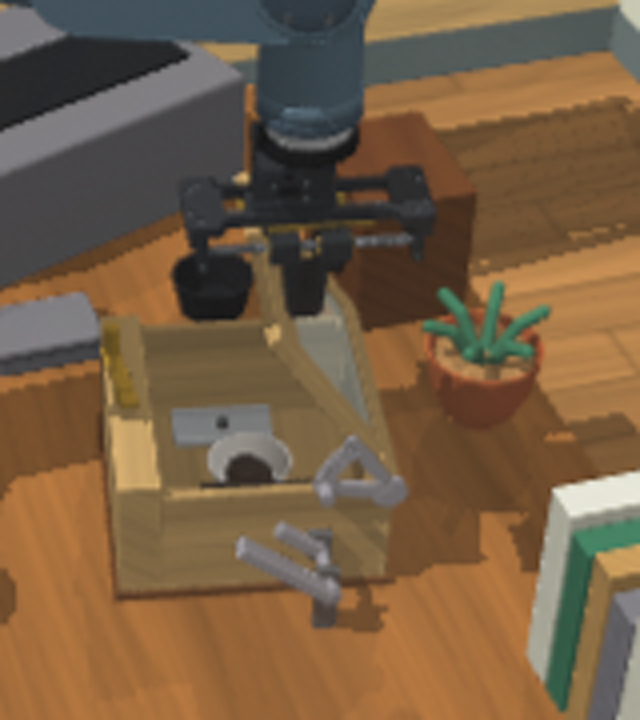

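View pics/t6.png

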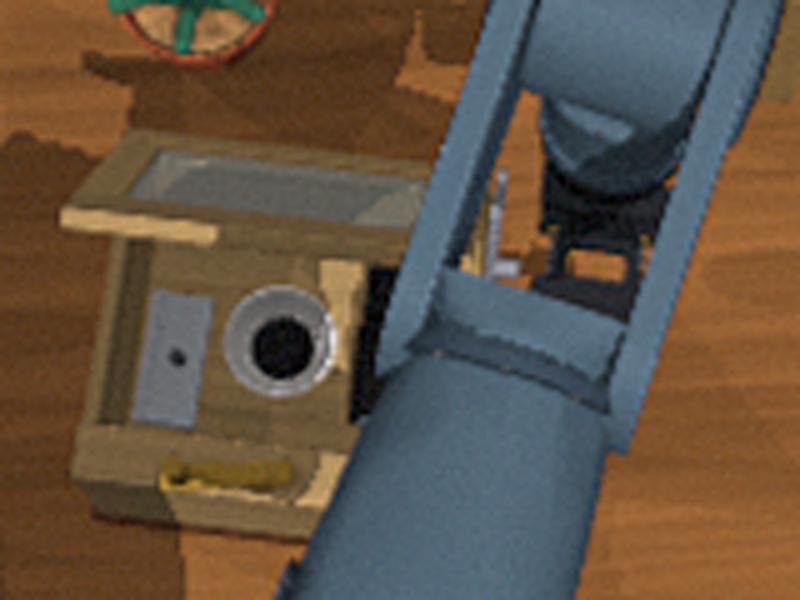

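```bash
python3 -c "
from h import *
c=cams.get_calibration('top'); d=np.load('pics/t6.npy'); X=cloud(c,d)
for (u,v) in ((110,185),(150,218-10),(250,225),(350,236),(100,200),(300,150)):
    u=u/5+220-.5; v=v/5+115-.5; p=Lc(X[int(round(v)),int(round(u))]); 
    x,z=120-p[0],p[2]-120; r=np.hypot(x,z); print(p.round(), 'r',round(np.sqrt(r*r-196)),'a',round(np.arctan2(z,x)-np.arcsin(14/r),3))
c=cams.get_calibration('scene')
for a in (.6,.8,.9,.95): print(a,(proj(c,W(60-105*np.sin(a),-202,60+105*np.cos(a)))[0]-[270,80])*4, (proj(c,W(60,-202,60))[0]-[270,80])*4)
"
```

```text
[ 47. 108. 253.] r 152 a 0.976
[ 32.  77. 269.] r 173 a 0.955
[ 18.   8. 297.] r 203 a 0.978
[ 21. -55. 290.] r 197 a 0.973
[ 33. 109. 272.] r 175 a 0.973
[175.  21.   5.] r 127 a -2.122
0.6 [267.47298013 525.20022761] [330.4083272  592.84459734]
0.8 [248.6626839  537.78731508] [330.4083272  592.84459734]
0.9 [240.53853986 544.91754499] [330.4083272  592.84459734]
0.95 [236.83406365 548.65702954] [330.4083272  592.84459734]
```

Request:
arm_command(
  rows=[
    [0.03,0.01,0,0,0,0],
    [0.035,0.01,0,0,0,0],
    [0.035,0.01,0,0,0,0],
    [0.03,0.01,0,0,0,0],
    [0.005,0,0,0.005,0.01,0],
    [0,0,0.02,0,0,0],
    [0,0,0.03,0,0,0],
    [0,0,0.03,0,0,0],
    [0,0,0.015,0,0,0],
    [0,0,0,0,0,0],
  ],
)

```text
time: 6.25
ee_pos: [633.2, 19.7, 249.7]
ee_rot: [0.776, 0.631, -0.005, -0.017]
force: [-0.3, 0.4, 0.3]
gripper_width: 0.6
```

```bash
python3 -c "
from h import *
st(W(65,-60,275))
for a in np.arange(1.0,-.01,-.1):
    r=180+15*(1-a); print(round(a,2), round(120-r*np.cos(a)+14*np.sin(a)+17.5), round(120+r*np.sin(a)+14*np.cos(a)))
p,d=snap('scene','s7',(270,80,430,260),4)
p,d=snap('top','t7',(220,115,380,235),5)"
```

```text
t 6.25 p [633.2  19.7 249.7] loc [ 52.5 -67.7 249.7] F [-0.3  0.4  0.3] w 0.6 q [-0.16  0.32  1.42  0.02  1.44  0.04]
tooly vs ex -0.008 z [-0.028  0.02  -0.999]
tool shift [  8.2  11.7 -25.6]
1.0 52 279
0.9 36 271
0.8 20 261
0.7 5 250
0.6 -8 237
0.5 -20 222
0.4 -31 206
0.3 -40 190
0.2 -48 172
0.1 -54 153
0.0 -58 134
```

View pics/s7.png

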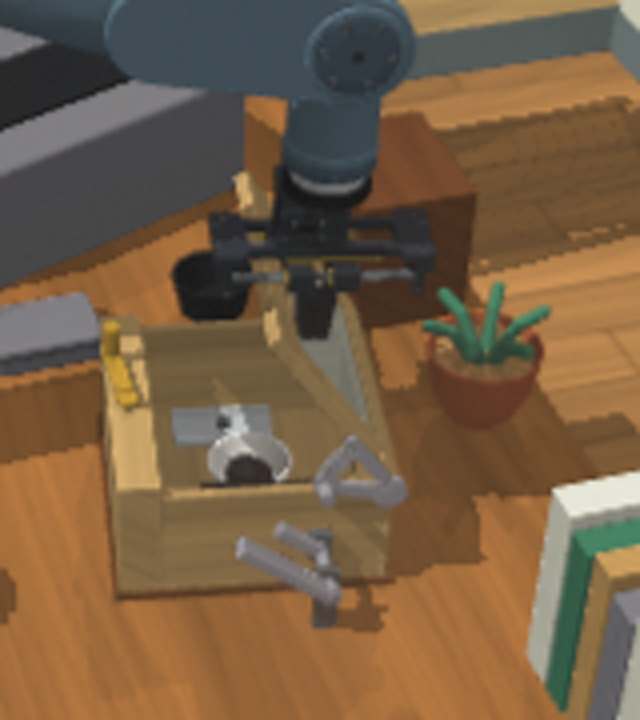

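Request:
arm_command(
  rows=[
    [0,0.006,-0.01,0,0,0],
    [0,0,-0.006,0,0,0],
    [0,0,0,-0.01,-0.01,0],
    [0,0,0,0,0,0],
  ],
)

```text
time: 6.75
ee_pos: [643.6, 16.6, 274.7]
ee_rot: [0.776, 0.63, -0.002, -0.005]
force: [1.4, -0.3, 0.2]
gripper_width: 0.5
```

```bash
python3 -c "
from h import *
st(W(48,-60,275))
p,d=snap('top','t8',(220,115,380,235),5)"
```

```text
t 6.75 p [643.6  16.6 274.7] loc [ 63.3 -68.7 274.7] F [ 1.4 -0.3  0.2] w 0.5 q [-0.16  0.31  1.37  0.    1.46  0.05]
tooly vs ex -0.009 z [-0.009  0.006 -1.   ]
tool shift [  8.6 -15.3  -0.2]
```

View pics/t8.png

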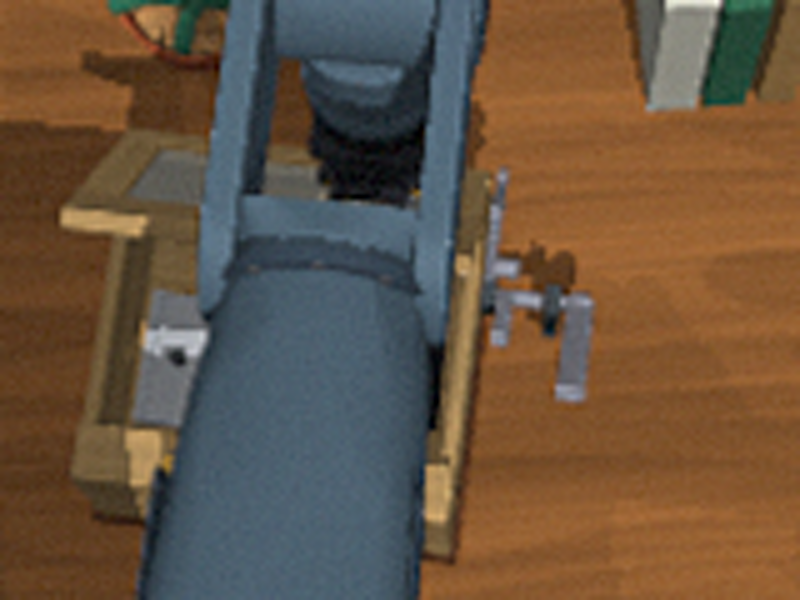

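Request:
arm_command(
  rows=[
    [0,-0.007,0,0,0,0],
    [0,-0.007,0.001,0,0,0],
    [0,-0.007,0.003,0,0,0],
    [0,-0.007,0.003,0,0,0],
    [0,-0.007,0.004,0,0,0],
    [0,0,0,0,0,0],
  ],
)

```text
time: 7.4
ee_pos: [607.3, 24.3, 264.3]
ee_rot: [0.776, 0.631, 0.0, -0.003]
force: [0.0, -0.3, -0.3]
gripper_width: 0.4
```

```bash
cat > dr.py <<'E'
from h import *
def door():
    c=cams.get_calibration('scene'); p,d=cams.camera('top'); X=cloud(cams.get_calibration('top'),d)
    P=Lc(X); out=[]
    m=(P[...,1]>95)&(P[...,1]<125)&(P[...,2]>125)&(P[...,0]>-95)&(P[...,0]<118)
    Q=P[m]; x=120-Q[:,0]; z=Q[:,2]-120; r=np.hypot(x,z); k=(r>60)&(r<200); a=np.arctan2(z,x)[k]-np.arcsin(14/r[k])
    print('door a median',np.median(a).round(3),np.percentile(a,[20,80]).round(3),len(a)); return p
st(); p=door()
E
python3 dr.py
```

```text
t 7.4 p [607.3  24.3 264.3] loc [ 26.2 -68.3 264.3] F [ 0.  -0.3 -0.3] w 0.4 q [-0.16  0.24  1.49  0.    1.42  0.05]
tooly vs ex -0.009 z [-0.003  0.005 -1.   ]
door a median 0.875 [0.852 0.884] 175
```

Request:
arm_command(
  rows=[
    [0,-0.008,0.002,0,0,0],
    [0,-0.008,0.004,0,0,0],
    [0,-0.008,0.006,0,0,0],
    [0,-0.007,0.007,0,0,0],
    [0,-0.006,0.007,0,0,0],
    [0,0,0,0,0,0],
  ],
)

```text
time: 8.05
ee_pos: [569.0, 32.2, 237.0]
ee_rot: [0.776, 0.63, 0.001, -0.002]
force: [0.1, 0.1, 0.4]
gripper_width: 0.6
```

```bash
python3 dr.py
```

```text
t 8.05 p [569.   32.2 237. ] loc [-12.9 -68.1 237. ] F [0.1 0.1 0.4] w 0.6 q [-0.15  0.17  1.62  0.    1.35  0.05]
tooly vs ex -0.009 z [-0.001  0.004 -1.   ]
door a median 0.615 [0.594 0.631] 244
```

Request:
arm_command(
  rows=[
    [0,-0.007,0.006,0,0,0],
    [0,-0.006,0.008,0,0,0],
    [0,-0.006,0.009,0,0,0],
    [0,-0.006,0.009,0,0,0],
    [0,-0.004,0.008,0,0,0],
    [0,0,0,0,0,0],
  ],
)

```text
time: 8.7
ee_pos: [538.8, 38.7, 194.2]
ee_rot: [0.776, 0.63, 0.001, -0.002]
force: [0.3, 0.3, 0.6]
gripper_width: 0.5
```

```bash
python3 dr.py
```

```text
t 8.7 p [538.8  38.7 194.2] loc [-43.8 -67.6 194.2] F [0.3 0.3 0.6] w 0.5 q [-0.15  0.15  1.74  0.    1.26  0.05]
tooly vs ex -0.01 z [ 0.     0.004 -1.   ]
door a median 0.33 [0.307 0.351] 308
```

Request:
arm_command(
  rows=[
    [0,-0.004,0.006,0,0,0],
    [0,-0.003,0.008,0,0,0],
    [0,-0.003,0.009,0,0,0],
    [0,-0.002,0.008,0,0,0],
    [0,-0.001,0.005,0,0,0],
    [0,0,0,0,0,0],
  ],
)

```text
time: 9.35
ee_pos: [525.5, 41.6, 155.9]
ee_rot: [0.776, 0.63, 0.001, -0.001]
force: [0.8, -0.7, 0.9]
gripper_width: 0.4
```

```bash
python3 dr.py
```

```text
t 9.35 p [525.5  41.6 155.9] loc [-57.4 -67.3 155.9] F [ 0.8 -0.7  0.9] w 0.4 q [-0.15  0.17  1.8   0.    1.17  0.06]
tooly vs ex -0.01 z [ 0.001  0.004 -1.   ]
door a median 0.111 [0.083 0.136] 345
```

Now the last part, slowly, watching the force.

Request:
arm_command(
  rows=[
    [0,-0.001,0.005,0,0,0],
    [0,0,0.005,0,0,0],
    [0,0,0.004,0,0,0],
    [0,0,0.003,0,0,0],
    [0,0,0.002,0,0,0],
  ],
)

```text
time: 9.9
ee_pos: [523.1, 42.2, 135.5]
ee_rot: [0.776, 0.631, 0.0, -0.003]
force: [-0.6, -0.7, 2.8]
gripper_width: 0.4
```

```bash
python3 dr.py
```

```text
t 9.9 p [523.1  42.2 135.5] loc [-59.9 -67.2 135.5] F [-0.6 -0.7  2.8] w 0.4 q [-0.15  0.19  1.82  0.    1.13  0.06]
tooly vs ex -0.009 z [-0.003  0.004 -1.   ]
door a median 0.006 [-0.023  0.03 ] 345
```

Request:
arm_command(
  rows=[
    [0,0,0.003,0,0,0],
    [0,0,0.003,0,0,0],
    [0,0,0.003,0,0,0],
    [0,0,0.003,0,0,0],
  ],
)

```text
time: 10.35
ee_pos: [523.4, 42.3, 134.2]
ee_rot: [0.776, 0.631, -0.001, -0.002]
force: [-12.6, 0.5, 25.9]
gripper_width: 0.4
```

```bash
python3 dr.py
```

```text
t 10.35 p [523.4  42.3 134.2] loc [-59.6 -67.1 134.2] F [-12.6   0.5  25.9] w 0.4 q [-0.15  0.19  1.82  0.    1.13  0.06]
tooly vs ex -0.007 z [-0.004  0.003 -1.   ]
door a median -0.002 [-0.029  0.025] 347
```

Request:
arm_command(
  rows=[
    [0,0,-0.01,0,0,0],
    [0,0,-0.03,0,0,0],
    [0,0,-0.04,0,0,0],
    [0,0,-0.03,0,0,0],
    [-0.04,0.03,0,0,0,0],
    [-0.04,0.03,0,0,0,0],
    [-0.03,0.02,0,0,0,0],
    [0,0,0,0,0,0],
  ],
  fingers=90,
)

```text
time: 11.2
ee_pos: [582.8, -83.8, 249.8]
ee_rot: [0.774, 0.633, 0.001, -0.001]
force: [-0.2, 1.7, -0.3]
gripper_width: 57.1
```

```bash
python3 dr.py; python3 -c "
from h import *
p,d=snap('scene','s9',(270,80,430,260),4)
p,d=snap('top','t9',(220,135,350,235),6); np.save('pics/t9.npy',d)"
```

```text
t 11.2 p [582.8 -83.8 249.8] loc [  23.3 -179.1  249.8] F [-0.2  1.7 -0.3] w 57.1 q [-0.35  0.2   1.56  0.    1.38 -0.15]
tooly vs ex -0.002 z [ 0.001  0.002 -1.   ]
door a median -0.001 [-0.028  0.025] 343
```

View pics/s9.png

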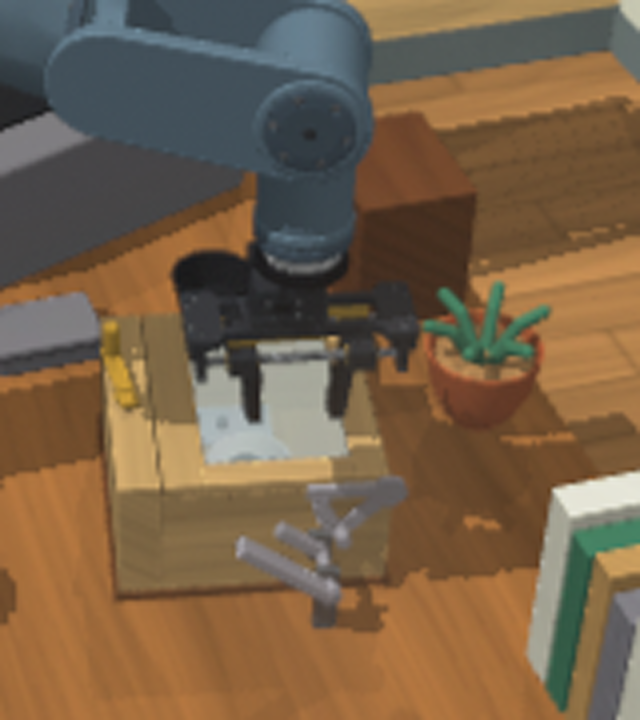

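View pics/t9.png

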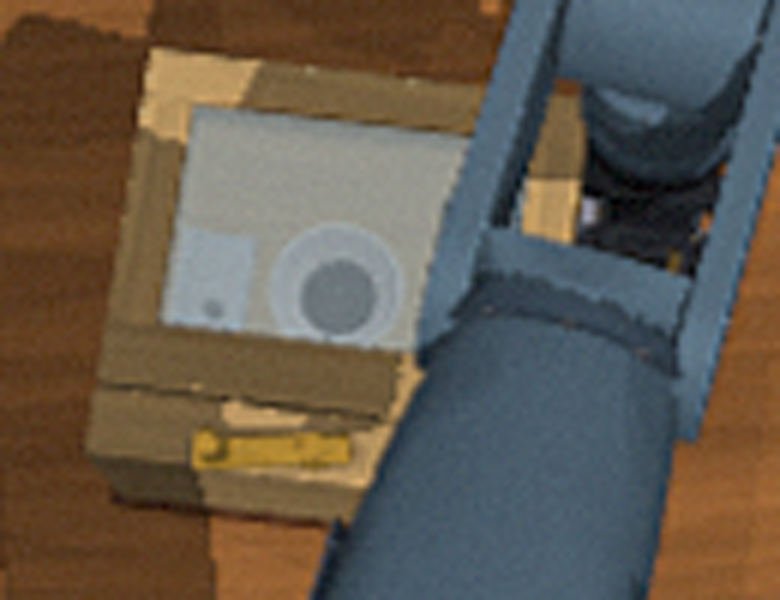

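```bash
python3 -c "
from h import *
c=cams.get_calibration('top')
p=Lc(onz(c,208/6+219.5,442/6+134.5,178)); print(p, np.arctan2(p[0]+108,p[1]))
p=Lc(onz(c,347/6+219.5,448/6+134.5,146)); print(p)
st(W(-117,54,250))"
```

```text
[-117.80032307   52.4969618   178.        ] -0.1845591833850822
[-105.40305684  -20.65963019  146.        ]
t 11.35 p [581.  -79.4 249.4] loc [  20.7 -175.2  249.4] F [-0.1  0.3 -0.1] w 57.0 q [-0.34  0.2   1.56  0.    1.38 -0.15]
tooly vs ex 0.001 z [-0.001  0.005 -1.   ]
tool shift [ 229.3 -137.5    0.6]
```

Request:
arm_command(
  rows=[
    [0.03,-0.018,0,0,0,0],
    [0.035,-0.021,0,0,0,0],
    [0.035,-0.021,0,0,0,0],
    [0.035,-0.021,0,0,0,0],
    [0.035,-0.021,0,0,0,0],
    [0.015,-0.01,0,0,0,0],
    [0,0,0,0,0,0],
  ],
)

```text
time: 12.05
ee_pos: [496.9, 140.1, 248.9]
ee_rot: [0.77, 0.638, 0.001, -0.004]
force: [0.1, -0.7, 0.3]
gripper_width: 57.4
```

```bash
python3 -c "
from h import *
st(W(-117.5,53.5,154))"
```

```text
t 12.05 p [496.9 140.1 248.9] loc [-104.8   23.6  248.9] F [ 0.1 -0.7  0.3] w 57.4 q [0.04 0.04 1.74 0.01 1.36 0.22]
tooly vs ex 0.01 z [-0.004  0.008 -1.   ]
tool shift [ 29.3 -11.9  95.2]
```

Request:
arm_command(
  rows=[
    [0.012,-0.005,0,0,0,0],
    [0.012,-0.005,0,0,0,0.005],
    [0.003,-0.001,0,0,0,0.005],
    [0,0,0.02,0,0,0],
    [0,0,0.02,0,0,0],
    [0,0,0,0,0,0],
  ],
)

```text
time: 12.65
ee_pos: [489.1, 170.9, 208.9]
ee_rot: [0.771, 0.637, 0.002, -0.003]
force: [-0.5, 0.8, -0.1]
gripper_width: 56.9
```

```bash
python3 -c "
from h import *
st(W(-117.5,53.5,154))"
```

```text
t 12.65 p [489.1 170.9 208.9] loc [-118.5   52.3  208.9] F [-0.5  0.8 -0.1] w 56.9 q [0.1  0.08 1.78 0.01 1.28 0.29]
tooly vs ex 0.007 z [-0.002  0.007 -1.   ]
tool shift [ 0.8  1.2 54.9]
```

Aligned with the stud. Now down to about z = 156, then close gently.

Request:
arm_command(
  rows=[
    [0,0.001,0.012,0,0,0],
    [0,0,0.015,0,0,0],
    [0,0,0.013,0,0,0],
    [0,0,0.005,0,0,0],
    [0,0,0,0,0,0],
  ],
)

```text
time: 13.15
ee_pos: [491.8, 169.6, 163.1]
ee_rot: [0.772, 0.636, 0.003, -0.002]
force: [-0.3, 1.0, 0.1]
gripper_width: 57.0
```

```bash
python3 -c "
from h import *
st(W(-117.5,53.5,154))
p,d=snap('scene','s10',(270,80,430,260),4)"
```

```text
t 13.15 p [491.8 169.6 163.1] loc [-115.5   51.6  163.1] F [-0.3  1.   0.1] w 57.0 q [0.1  0.14 1.82 0.01 1.18 0.29]
tooly vs ex 0.005 z [ 0.001  0.007 -1.   ]
tool shift [ 1.9 -2.   9.1]
```

View pics/s10.png

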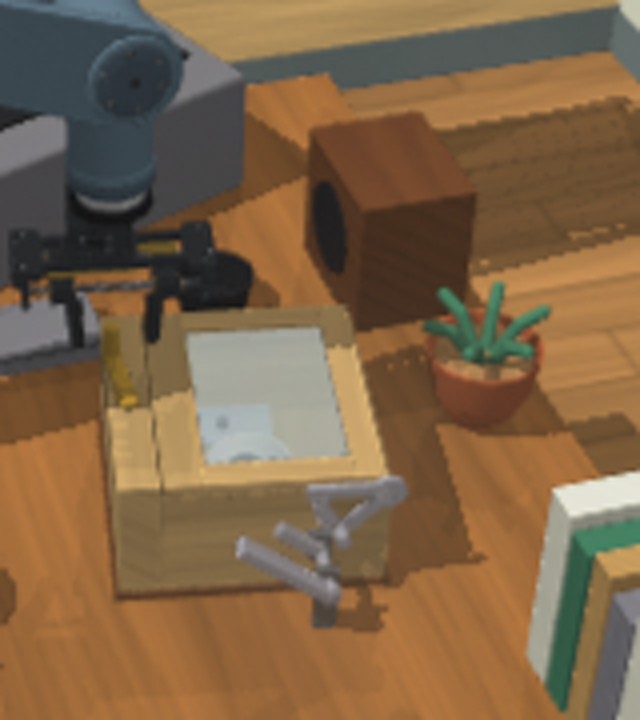

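The stud at (108,325) sits between the fingers. I'll go down a little and close.

Request:
arm_command(
  rows=[
    [0.001,-0.001,0.005,0,0,0],
    [0,0,0.003,0,0,0],
    [0,0,0,0,0,0],
    [0,0,0,0,0,0],
    [0,0,0,0,0,0],
    [0,0,0,0,0,0],
  ],
  fingers=255,
  force=15,
)

```text
time: 13.8
ee_pos: [492.2, 171.4, 156.7]
ee_rot: [0.771, 0.636, 0.004, -0.002]
force: [-0.6, 0.8, -1.3]
gripper_width: 15.2
```

```bash
python3 -c "
from h import *
st()"
```

```text
t 13.8 p [492.2 171.4 156.7] loc [-115.5   53.4  156.7] F [-0.6  0.8 -1.3] w 15.2 q [0.1  0.15 1.82 0.01 1.17 0.29]
tooly vs ex 0.005 z [ 0.004  0.008 -1.   ]
```

Request:
arm_command(
  rows=[
    [0,0.006,0,0,0,0],
    [0,0.006,0,0,0,0.1],
    [-0.0005,0.006,0,0,0,0.1],
    [-0.0005,0.006,0,0,0,0.1],
    [-0.0005,0.006,0,0,0,0.1],
    [0,0,0,0,0,0],
  ],
)

```text
time: 14.4
ee_pos: [518.5, 162.7, 156.6]
ee_rot: [0.886, 0.464, 0.001, -0.006]
force: [-1.6, 0.6, 1.3]
gripper_width: 15.4
```

```bash
cat > tb.py <<'E'
from h import *
st(); p=Lc(read_state()['ee_pos']); print('theta',np.arctan2(p[0]+108,p[1]).round(3),'r',np.hypot(p[0]+108,p[1]).round(1))
E
python3 tb.py
```

```text
t 14.4 p [518.5 162.7 156.6] loc [-88.   50.1 156.6] F [-1.6  0.6  1.3] w 15.4 q [0.08 0.2  1.76 0.01 1.18 0.68]
tooly vs ex -0.409 z [-0.003  0.012 -1.   ]
theta 0.38 r 53.9
```

Request:
arm_command(
  rows=[
    [-0.0003,0.007,0,0,0,0.11],
    [-0.0003,0.007,0,0,0,0.12],
    [-0.0003,0.007,0,0,0,0.12],
    [-0.0003,0.007,0,0,0,0.12],
    [-0.0003,0.007,0,0,0,0.12],
    [0,0,0,0,0,0],
  ],
)

```text
time: 15.0
ee_pos: [539.0, 137.2, 156.5]
ee_rot: [0.983, 0.184, -0.003, -0.007]
force: [-2.0, 0.4, 0.3]
gripper_width: 15.4
```

```bash
python3 tb.py
```

```text
t 15.0 p [539.  137.2 156.5] loc [-62.9  29.1 156.5] F [-2.   0.4  0.3] w 15.4 q [0.03 0.23 1.72 0.01 1.19 1.22]
tooly vs ex -1.004 z [-0.008  0.014 -1.   ]
theta 0.998 r 53.6
```

Request:
arm_command(
  rows=[
    [-0.0003,0.007,0,0,0,0.12],
    [-0.0003,0.007,0,0,0,0.12],
    [-0.0003,0.007,0,0,0,0.12],
    [-0.0003,0.006,0,0,0,0.1],
    [0,0.003,0,0,0,0.05],
    [0,0,0,0,0,0],
  ],
)

```text
time: 15.6
ee_pos: [542.2, 110.5, 156.6]
ee_rot: [0.998, -0.063, -0.004, -0.008]
force: [0.1, 0.3, -0.9]
gripper_width: 15.2
```

```bash
python3 tb.py;python3 -c "
from h import *
snap('scene','s11',(270,80,430,260),4)"
```

```text
t 15.6 p [542.2 110.5 156.6] loc [-54.5   3.5 156.6] F [ 0.1  0.3 -0.9] w 15.2 q [-0.02  0.22  1.73  0.02  1.19  1.67]
tooly vs ex -1.5 z [-0.007  0.017 -1.   ]
theta 1.506 r 53.6
```

View pics/s11.png

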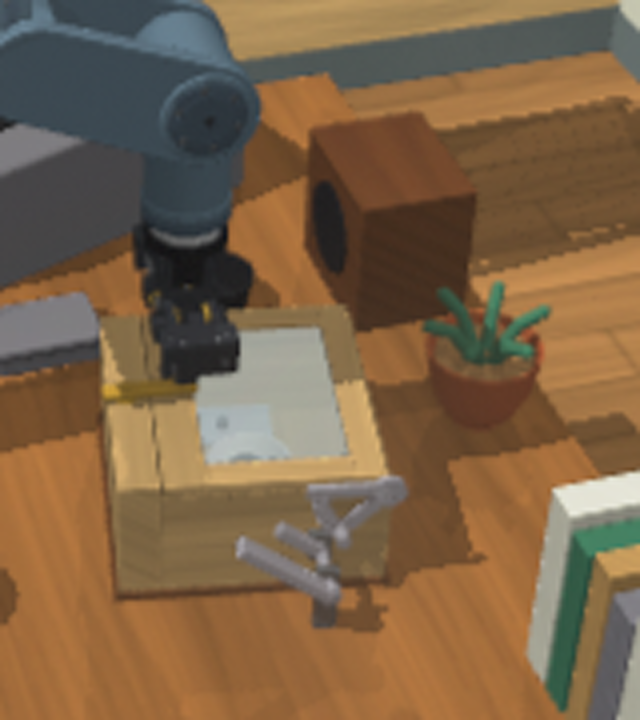

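A touch more turn, then release.

Request:
arm_command(
  rows=[
    [0,0.003,0,0,0,0.05],
    [0,0.001,0,0,0,0.01],
    [0,0,0,0,0,0],
    [0,0,0,0,0,0],
  ],
)

```text
time: 16.05
ee_pos: [541.8, 107.9, 156.5]
ee_rot: [0.996, -0.086, -0.004, -0.009]
force: [-0.7, 1.0, 0.0]
gripper_width: 15.6
```

Request:
arm_command(
  rows=[
    [0,0,0,0,0,0],
    [0,0,0,0,0,0],
    [0,0,0,0,0,0],
    [0,0,0,0,0,0],
    [0,0,0,0,0,0],
    [0,0,-0.01,0,0,0],
  ],
  fingers=110,
)

```text
time: 16.65
ee_pos: [541.4, 107.0, 165.8]
ee_rot: [0.996, -0.084, -0.005, -0.008]
force: [-0.7, -0.6, 0.4]
gripper_width: 50.1
```

```bash
python3 tb.py
```

```text
t 16.65 p [541.4 107.  165.8] loc [-5.460e+01 -1.000e-01  1.658e+02] F [-0.7 -0.6  0.4] w 50.1 q [-0.03  0.21  1.73  0.02  1.21  1.7 ]
tooly vs ex -1.543 z [-0.008  0.016 -1.   ]
theta 1.573 r 53.4
```

Request:
arm_command(
  rows=[
    [0,0,-0.015,0,0,0],
    [0,0,-0.03,0,0,0],
    [0,0,-0.04,0,0,0],
    [0,0,-0.04,0,0,0],
    [-0.01,0.035,-0.01,0,0,0],
    [-0.02,0.045,0,0,0,0],
    [-0.02,0.045,0,0,0,0],
    [-0.02,0.045,0,0,0,0],
    [-0.02,0.045,0,0,0,0],
    [-0.02,0.045,0,0,0,0],
    [0,0.03,0,0,0,0],
    [0,0,0,0,0,0],
    [0,0,0,0,0,0],
  ],
)

```text
time: 17.95
ee_pos: [382.3, -170.5, 315.8]
ee_rot: [0.997, -0.083, 0.003, -0.004]
force: [0.3, -0.2, 0.1]
gripper_width: 50.3
```

```bash
python3 dr.py; python3 -c "
from h import *
p,d=snap('scene','s12',(270,80,430,260),4)
p,d=snap('top','t12',(180,135,350,275),4); np.save('pics/t12.npy',d)
c=cams.get_calibration('top'); print((proj(c,[W(-53,0,178),W(-108,0,146),W(-40,0,146)])-[180,135])*4)"
```

```text
t 17.95 p [ 382.3 -170.5  315.8] loc [-156.4 -303.4  315.8] F [ 0.3 -0.2  0.1] w 50.3 q [-0.71 -0.25  1.87  0.01  1.52  1.02]
tooly vs ex -1.539 z [ 0.008  0.007 -1.   ]
door a median -0.002 [-0.031  0.026] 338
[[370.59493799 224.93879942]
 [364.70932975 296.70516607]
 [376.20381373 219.31502166]]
```

View pics/s12.png

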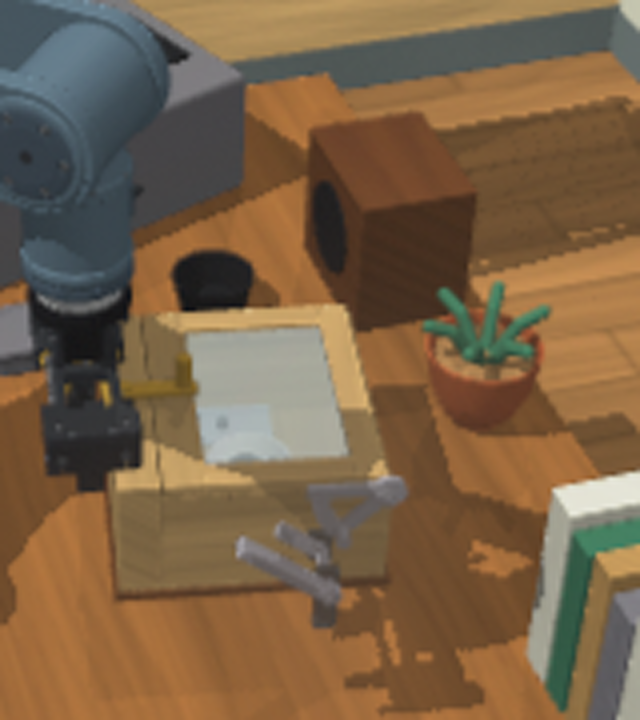

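View pics/t12.png

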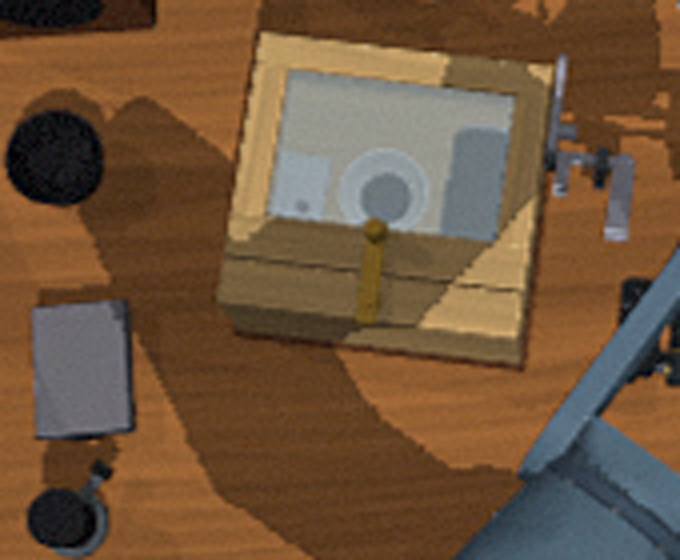

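The top view shows the door shut, the turnbutton square across the frame with its stud at (375,232), the lever flipped at (618,200), and the robot clear. I'm handing in.

```bash
python3 -c "
from h import *
st(); print(bot.hand_in())"
```

```text
t 18.1 p [ 382.9 -169.4  315.5] loc [-156.  -302.2  315.5] F [-0.3 -0.7 -1. ] w 50.6 q [-0.71 -0.25  1.87  0.01  1.52  1.02]
tooly vs ex -1.536 z [ 0.007  0.007 -1.   ]
the job is handed in; nothing more can be done
None
```

The lens cabinet is closed up and the job is handed in, at about 18 s of the 67 s allowed. No verdict came back.

I flipped the release lever towards the robot with closed fingers. Then I pressed the door's front rail down along its arc until it was shut, gripped the turnbutton's stud, turned it square across the frame, let go and drew clear.

The last checks showed:
- **Lever:** still flipped over. I estimated about 0.9 rad, against a stop of 0.95, from the camera picture taken just after flipping it, and it looked the same in the last pictures.
- **Door:** depth reading of about 0.00 rad, with a spread of ±0.03 that is mostly depth noise. When I pressed it shut, the tool stopped at z 134 mm, the height of a fully shut door, with 26 N on it. I lowered it at roughly 0.45 rad/s on average, well under the limit; I didn't measure its peak speed.
- **Turnbutton:** about 1.57 rad from the tool's position at release. The stud then showed about 2–3 mm from where it should be in the top view, which could mean about 0.05 rad off.
- **Bystanders:** I checked these by eye only. The items in the cabinet and the ones beside it that I could see looked unmoved. The mug and the items out on the right of the table were outside my last pictures, but nothing I did went near them.
- **Robot:** clear of everything, with force readings at noise level.

No check failed. The arm overshot its commanded moves, at worst by about 30 mm on the way down behind the door. I corrected it without touching anything.

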